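# Set and start the capsule mixer

### The job

On the white capsule mixer, push the steel finger post around with the closed fingertips to turn the black dial clockwise until its white index line meets the one long line of the scale, and take the fingers off it. Then press the round start key on the mixer's top, at the right-hand corner on the robot's side, right down and let it go. Only push and press: do not grip, squeeze or force the dial, do not press the key before the dial is set, and leave the loose bottles, can and spatula standing or lying about where they are.

Things in the scene. Friction and masses are not known exactly. Their poses are not given: they have to be found in the camera images.
- mixer: Fixed white dental capsule mixer, a box 220 mm (its x) by 300 mm (its y) by 100 mm high with a flat top. Origin on the table right under the dial's axis; the box spans x -110 to 110 and y -120 to 180 mm about it. its front (-x) faces the robot, +x points to its back, +y to its left, z up. On the top, left of the dial (x -65 to 65, y 104 to 172 mm), is a low clear hood 36 mm high.
- dial_center (a point): On the dial's axis, at the height of the dial's flat top face (112 mm above the table). The dial is a black disc 100 mm across and 8 mm high; it lies on a flat aluminium scale ring 140 mm across whose face is 104 mm above the table. A single upright round steel finger post, 12 mm across and 26 mm tall, with a smooth sleeve that spins freely about its own axis, stands on the dial 36 mm from the axis and is the thing to push sideways.
- post_top (a point): Centre of the top end of the finger post (138 mm above the table), 36 mm from the dial's axis. It lies on the same radius as the white index line.
- index_tip (a point): Outer end of the dial's white index line, taken 52 mm from the axis, just past the dial's rim; turns with the dial. The line (3 mm wide) runs from the axis through the post's foot to the rim.
- target_line (a point): Inner end of the only long scale line, 52 mm from the dial's axis, on the ring just outside the dial's rim. This black line is 17 mm long and 4.5 mm wide; the 23 others, every 15 degrees, are 6 mm long and thin. The ring is fixed, but is clamped at a different angle each time.
- dial (a joint): Dial angle in rad, growing as the dial turns clockwise seen from above, 0 to 3.3 between its stops. It starts between 0 and 0.5; the long line lies 0.6 to 2.6 rad clockwise of the index. It turns stiffly (about 0.12 N m of friction, 3 to 4 N at the post), stays where it is left and can be pushed back too.
- start_key_top (a point): Centre of the top face of the round grey spring start key, 30 mm across, in a housing on the mixer's top, at the front right corner (x -78, y -82 mm from the mixer's origin). It is pressed straight down.
- start_key (a joint): Travel of the start key in m: 0 released, 0.006 fully down, which takes about 5 N. It springs back.
- vial: Loose amber vial, 22 mm across and 42 mm high, standing on the mixer's top at the front left; origin at the centre of its underside. Leave it.
- pot: Loose small white bottle with a cap, 26 mm across and 42 mm high, standing on the mixer's top at the back right; origin at the centre of its underside. Leave it.
- dropper_a: Loose white dropper bottle, 40 mm across and 100 mm high, on the table to the right; origin under its centre. Leave it.
- dropper_b: Loose white bottle, 48 mm across and 120 mm high, on the table to the right; origin under its centre. Leave it.
- can: Loose steel can, 54 mm across and 75 mm high, on the table to the left; origin under its centre. Leave it.
- amber: Loose amber bottle, 36 mm across and 65 mm high, on the table to the left; origin under its centre. Leave it.
- spatula: Loose steel spatula 150 mm long, lying on the table to the left. Leave it.

How it is judged:
On the way, in this order (a step that is already met when the one before it is completed fails the run):
1. the dial's index line meets the long scale line and the fingers are off the dial (horizontal distance between index_tip and target_line below 0.004 m and contact force between the fingers and dial below 0.1 N), for 0.3 s.
2. the start key is pressed down (value of joint start_key above 0.0045 m), for 0.05 s.
At the end, for the whole second after the job is handed in: The outer end of the index line is within 4 mm of the inner end of the long scale line (about 4.5 degrees), the dial is still, and the start key, pressed after that by at least 4.5 mm, has sprung back (horizontal distance between index_tip and target_line below 0.004 m and velocity of joint dial between -0.02 and 0.02 rad/s and value of joint start_key below 0.0015 m); the robot touches nothing.
It fails at once if the start key is pressed while the index is not at the long line (value of joint start_key above 0.003 m and horizontal distance between index_tip and target_line above 0.004 m).
It fails at once if the dial or its post is squeezed or forced with more than 35 N (contact force between the fingers and dial above 35 N).
It fails at once if a loose bottle, the can or the spatula is shifted by more than 15 mm or lifted (distance of any of vial, pot, dropper_a, dropper_b, can, amber, spatula from where it was at the start of the episode above 0.015 m).
It also fails if it takes over 54 s, if anything falls off the work surface, if the arm or the gripper's body presses on something with over 40 N, if the wrist force passes 120 N, or if a joint passes its speed limit or range.

### The arm

A 6-joint arm with a two-finger parallel gripper is mounted at the origin on the work surface. World frame = base frame: x ahead of the robot, y to its left, z up, the work surface at z = 0. Lengths are in m, angles in rad, forces in N, time in s.
With the tool pointing down it reaches from about 0.275 to 0.825 m from the base axis. Payload 4.9 kg.
Tool frame: the origin (TCP) lies midway between the tips of the shut fingers; the grasp point (between the pads) lies 19 mm behind it (grip_point_offset is the distance from the TCP to the grasp point, in m); z points along the fingers, x is the direction in which the jaws open and shut, and the axes are right-handed (so a half turn about z gives the same grasp; the last joint's range is limited). The gripper opens to 85 mm and grips with 20 to 120 N. Pads are 22 mm wide; open, the fingers measure 114 mm over their backs; the gripper's body (76 mm by 85 mm) begins 54 mm behind the grasp point. The pads swing forward as they close: fully open they stand 13 mm farther back than shut.
Start: joints at [-1.401, 0.326, -0.193, 1.052, 0, 1.437], TCP at [0.165, -0.525, 0.231] pointing down, gripper open.
Joint ranges: [-2.65, 2.65], [-0.97, 1.79], [-1.3, 1.35], [-1.93, 2.1], [-1.47, 1.37], [-3.14, 3.14]. Speed limits (rad/s): [2.57, 2.57, 3.14, 3.14, 3.14, 3.14].

### API

Orientations are given as a rotation vector (axis times angle).
In Python, from cell import * gives the robot as it stands. Calls block until the motion is done:
- movep(position, orientation): joint-space move of the TCP to a pose.
- move_l(position, velocity=0.15, rot=None, until_force=None): straight line of the TCP; rot=None keeps the orientation; velocity is the mean speed in m/s. With until_force (N) it stops when the force on the tool has changed by that much, and returns True; else False.
- set_joints(angles): joint-space move.
- let_go() and grab(newtons=None): open the fingers fully, or close them until they stop; newtons is the grip in N (None keeps the last).
- sleep(seconds).
- ik(position, orientation): joint angles nearest the present ones, or None.
- get_state(): the state.
- grab_frame(name): name is "scene" or "top" or "wrist"; returns a dict with "img" (420x560x3 uint8, red, green, blue), "fx", "fy", "cx", "cy" (pixels), "cam_to_world" (4x4, takes a point from camera to world coordinates); the wrist camera has in their place "T_tool_cam" (4x4, takes a point from camera to tool coordinates, whose origin is the TCP and whose axes are the tool frame's). Camera axes: x right, y down, z forward; pixel columns grow to the right and rows downward; lengths in m; the calibration is good to about 2 mm. A picture is of the moment at which its call begins: read the wrist's pose just before it. There is no depth.
A pose or a line that the arm cannot do raises MotionError and nothing moves.
- sign_off(): hands the job in, once; it reports no verdict.
Trained networks look in the newest picture that a camera, given by its name, has taken for a name from the list of things; names that differ only in an ending like _2 or _b are one class to them, and where a whole thing is asked for, a point or a joint stands for the part that bears it (a point fixed in the world has none). Each returns a list of dicts, best first, with "score" (0 to 1); they miss things now and then, are a little off and sometimes report something else, mostly with a low value. They report only what shows in the picture. A call takes as long as a camera call.
- spot_in(camera, name): "centre" ([column, row] in pixels, amid what is visible of it).
- silhouettes(camera, name): "mask" (420x560 bool, what is visible of it) and "centre" ([column, row] in pixels, amid what is visible of it).
- tip_of(camera, name): "centre" ([column, row] in pixels: a listed point, or the origin of a listed thing).
The state is a dict: "clock": time; "q": joint angles; "joint_velocities": joint speeds; "tau": joint torques, N m; "position": TCP position; "eef_rot": TCP orientation; "contact_force": force on the tool from outside, world axes, zero at the start; "wrist_torque": the same for the moment, N m; "finger_gap": opening from 0.0 (shut) to 1.0 (fully open).
Only numpy, scipy, OpenCV 4.12 (cv2) and the standard library are available. Lean on these libraries where they do the work, as an engineer would, in place of code of your own. Each camera call takes 0.05 s, during which the arm holds its last target. There are 200 camera calls.

## Working session

There is one attempt and no reset: what is moved stays moved. The work goes in short steps, each a Python script; the robot and the scene stay as the last script left them, time stands still between calls to the robot, and variables do not carry over. Pictures are saved under pics/ and viewed, about 8 in all and at most 12, crops included, and the job is handed in when it is done.

```bash
mkdir -p pics; ls
cat > h.py <<'E'
from cell import *
import numpy as np, cv2
from scipy.spatial.transform import Rotation as R
def cam(name):
    s=get_state(); f=grab_frame(name)
    if name=="wrist":
        T=np.eye(4); T[:3,:3]=R.from_rotvec(s["eef_rot"]).as_matrix(); T[:3,3]=s["position"]
        f["cam_to_world"]=T@np.array(f["T_tool_cam"])
    return f
def ray(f,uv,z):
    M=np.array(f["cam_to_world"]); d=M[:3,:3]@[(uv[0]-f["cx"])/f["fx"],(uv[1]-f["cy"])/f["fy"],1]
    return M[:3,3]+d*(z-M[2,3])/d[2]
def proj(f,p):
    M=np.array(f["cam_to_world"]); c=M[:3,:3].T@(np.array(p)-M[:3,3])
    return np.array([f["fx"]*c[0]/c[2]+f["cx"],f["fy"]*c[1]/c[2]+f["cy"]])
def save(f,n): cv2.imwrite("pics/"+n,f["img"][:,:,::-1])
H=dict(mixer=0,dial_center=.112,post_top=.138,index_tip=.112,target_line=.104,start_key_top=.11,vial=.1,pot=.1)
E
python3 - <<'E'
from h import *
print(get_state())
ims=[]
for c in ["top","scene"]:
    f=cam(c); ims.append(f["img"]); print(c,np.round(f["cam_to_world"],3).tolist(),f["fx"])
    for n,z in H.items():
        for r in tip_of(c,n)[:2]: print(n,round(r["score"],2),np.round(r["centre"]),np.round(ray(f,r["centre"],z),4))
for i,c in enumerate(["top","scene"]): cv2.imwrite(f"pics/{c}0.png",ims[i][:,:,::-1])
E
```

```text
pics
{'clock': 0.0, 'q': array([-1.40122435e+00,  3.26932862e-01, -1.93612355e-01,  1.05199827e+00,
        3.57233472e-06,  1.43661968e+00]), 'joint_velocities': array([-0.00034116,  0.00073892, -0.0011291 ,  0.00154934,  0.00034921,
       -0.00125156]), 'tau': array([-6.83422240e-04, -4.43393862e+01,  2.62442762e+01,  1.54870818e-02,
       -9.91702132e-05,  2.80014672e-05]), 'position': array([ 0.1644274 , -0.52422198,  0.23049703]), 'eef_rot': array([-2.53097492e+00,  1.85906642e+00,  1.96998081e-03]), 'contact_force': array([-0.71739928, -0.29004868,  0.52870485]), 'wrist_torque': array([ 0.00327716,  0.00917096, -0.03230478]), 'finger_gap': 0.9986116633388752}
top [[-0.007, -0.981, 0.192, 0.335], [-1.0, 0.003, -0.023, 0.038], [0.022, -0.192, -0.981, 1.256], [0.0, 0.0, 0.0, 1.0]] 511.6866924655589
mixer 0.81 [260. 208.] [0.5839 0.0732 0.    ]
dial_center 0.95 [264. 191.] [0.6012 0.0615 0.112 ]
post_top 0.69 [248. 191.] [0.5952 0.0968 0.138 ]
post_top 0.33 [261. 206.] [0.5618 0.0679 0.138 ]
index_tip 0.79 [239. 191.] [0.6006 0.1198 0.112 ]
target_line 0.76 [272. 176.] [0.6375 0.0439 0.104 ]
start_key_top 0.43 [298. 227.] [ 0.5182 -0.0149  0.11  ]
start_key_top 0.25 [124. 219.] [0.5383 0.379  0.11  ]
vial 0.38 [216. 232.] [0.5082 0.1713 0.1   ]
pot 0.56 [303. 162.] [ 0.6736 -0.0291  0.1   ]
pot 0.48 [246. 189.] [0.6086 0.1053 0.1   ]
scene [[0.269, 0.605, -0.749, 1.354], [0.963, -0.166, 0.212, -0.182], [0.004, -0.779, -0.627, 0.797], [0.0, 0.0, 0.0, 1.0]] 469.29624329363224
mixer 0.76 [304. 255.] [0.5903 0.0807 0.    ]
dial_center 0.63 [302. 224.] [0.6027 0.0681 0.112 ]
post_top 0.69 [319. 213.] [0.6061 0.1056 0.138 ]
index_tip 0.98 [323. 222.] [0.6094 0.1157 0.112 ]
target_line 0.76 [298. 240.] [0.6417 0.0463 0.104 ]
start_key_top 0.58 [258. 205.] [ 0.5064 -0.0101  0.11  ]
vial 0.68 [331. 196.] [0.5098 0.1718 0.1   ]
pot 0.57 [268. 260.] [ 0.6793 -0.0295  0.1   ]
```

Run:
```python
from h import *
s=get_state(); f0=cam("wrist"); print(np.round(f0["T_tool_cam"],3).tolist(), f0["fx"])
Tc=np.array(f0["T_tool_cam"])
# camera over dial centre, tool x along world y etc.
grab(20)
best=None
for yaw in np.radians([0,90,180,-90]):
    Rm=(R.from_euler("z",yaw)*R.from_euler("x",np.pi))
    Rm_=Rm.as_matrix(); z=0.36
    ax=Rm_@Tc[:3,2]; o=Rm_@Tc[:3,3]
    # TCP so that camera axis hits dial centre
    p=np.array([.6,.05,.11]); h=z+o[2]-.11; t=h/-ax[2]
    tcp=p-ax*t-o; q=ik(tcp,Rm.as_rotvec()); print(np.degrees(yaw),np.round(tcp,3),None if q is None else np.round(q,2))
    if q is not None and abs(q[5])<2 and (best is None or abs(q[5])<best[0]): best=(abs(q[5]),tcp,Rm.as_rotvec())
movep(best[1],best[2])
f=cam("wrist"); save(f,"w1.png")
for n,z in H.items():
    for r in tip_of("wrist",n)[:2]: print(n,round(r["score"],2),np.round(r["centre"]),np.round(ray(f,r["centre"],z),4))
print(get_state()["clock"])
```

```text
[[1.0, -0.002, 0.001, 0.001], [0.001, 0.946, 0.324, -0.083], [-0.001, -0.324, 0.946, -0.143], [0.0, 0.0, 0.0, 1.0]] 308.4165980262745
0.0 [0.599 0.101 0.36 ] [0.05 0.4  0.24 1.41 0.   1.62]
90.0 [0.549 0.049 0.36 ] [-0.04  0.28  0.07  1.36  0.   -0.04]
180.0 [ 0.601 -0.001  0.36 ] [-0.12  0.38  0.21  1.4   0.   -1.7 ]
-90.0 [0.651 0.051 0.36 ] [-0.03  0.5   0.39  1.46  0.    3.11]
mixer 0.55 [284. 189.] [0.601  0.0667 0.    ]
dial_center 0.93 [286. 206.] [0.5944 0.0652 0.112 ]
dial_center 0.39 [487. 165.] [0.5394 0.3199 0.112 ]
post_top 0.95 [319. 215.] [0.5979 0.1056 0.138 ]
post_top 0.4 [  5. 107.] [ 0.4677 -0.2533  0.138 ]
index_tip 0.57 [327. 205.] [0.593  0.1199 0.112 ]
target_line 0.93 [267. 234.] [0.6373 0.0388 0.104 ]
start_key_top 0.8 [225. 153.] [ 0.5238 -0.0135  0.11  ]
start_key_top 0.24 [321. 207.] [0.5956 0.1122 0.11  ]
vial 0.68 [371. 147.] [0.518  0.1747 0.1   ]
pot 0.82 [220. 258.] [ 0.6777 -0.0304  0.1   ]
pot 0.56 [319. 214.] [0.6094 0.1112 0.1   ]
4.6583
```

View pics/w1.png

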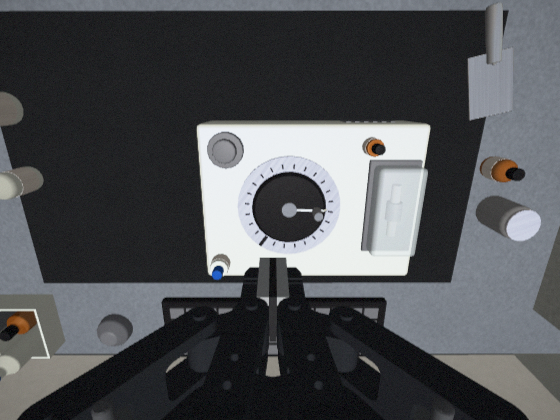

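View pics/scene0.png

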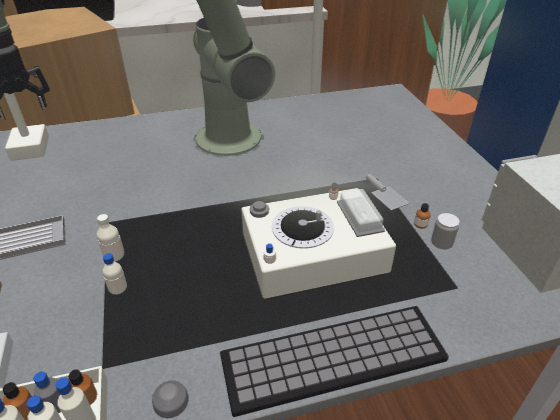

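```bash
cat >> h.py <<'E'
def sample(g,f,c,r,a,z):
    uv=np.array([[proj(f,[c[0]+ri*np.cos(ai),c[1]+ri*np.sin(ai),z]) for ai in a] for ri in r],np.float32)
    return cv2.remap(g,uv[...,0].copy(),uv[...,1].copy(),cv2.INTER_LINEAR).astype(float)
def dialfit(f,guess):
    g=cv2.cvtColor(f["img"],cv2.COLOR_RGB2GRAY)
    m=(g<70).astype(np.uint8); n,l,st,_=cv2.connectedComponentsWithStats(m)
    u,v=proj(f,[*guess,.112]).astype(int)
    w=l[v-25:v+26,u-25:u+26]; k=np.bincount(w[w>0]).argmax()
    ys,xs=np.nonzero(l==k); hull=cv2.convexHull(np.c_[xs,ys].astype(np.float32))[:,0]
    P=np.array([ray(f,h,.111)[:2] for h in hull]); (cx,cy),r=cv2.minEnclosingCircle(P.astype(np.float32))
    A=np.c_[2*P,np.ones(len(P))]; s=np.linalg.lstsq(A,(P**2).sum(1),rcond=None)[0]
    return s[:2],np.sqrt(s[2]+s[:2]@s[:2]),r
def angles(f,c):
    """target and index angle (deg, world) from the picture, given the dial centre"""
    g=cv2.cvtColor(f["img"],cv2.COLOR_RGB2GRAY); a=np.radians(np.arange(0,360,.5))
    sm=lambda x:cv2.GaussianBlur(np.r_[x,x,x][None],(0,0),3)[0][720:1440]
    t=sm(sample(g,f,c,np.arange(.060,.067,.001),a,.104).mean(0))
    i=sm(sample(g,f,c,np.r_[np.arange(.014,.026,.001),np.arange(.044,.049,.001)],a,.112).mean(0))
    return np.degrees(a[t.argmin()]),t.min(),np.median(t),np.degrees(a[i.argmax()]),i.max(),np.median(i)
def rect(f,c,z=.108,half=.12,n=600):
    s=half*2/n; q=np.array([[c[0]+sx*half,c[1]+sy*half] for sx,sy in[(1,1),(1,-1),(-1,-1),(-1,1)]])
    src=np.array([proj(f,[*p,z]) for p in q],np.float32); dst=np.array([[0,0],[n,0],[n,n],[0,n]],np.float32)
    return cv2.warpPerspective(f["img"],cv2.getPerspectiveTransform(src,dst),(n,n),flags=cv2.INTER_CUBIC)
E
python3 - <<'E'
from h import *
for c in ["wrist","top"]:
    f=cam(c); ce,r,r2=dialfit(f,(.597,.066)); print(c,ce,r,r2,np.round(angles(f,ce),1))
    if c=="wrist": cv2.imwrite("pics/r1.png",rect(f,ce)[:,:,::-1])
E
```

```text
wrist [0.59675412 0.06841186] 0.048591796865877904 0.048870883882045746 [325.   80.5 213.9  84.5 183.6  43.8]Traceback (most recent call last):
  File "<stdin>", line 3, in <module>
  File "h.py", line 25, in dialfit
    w=l[v-25:v+26,u-25:u+26]; k=np.bincount(w[w>0]).argmax()
                                ~~~~~~~~~~~~~~~~~~~~~~~~~~^^
ValueError: attempt to get argmax of an empty sequence
```

View pics/r1.png

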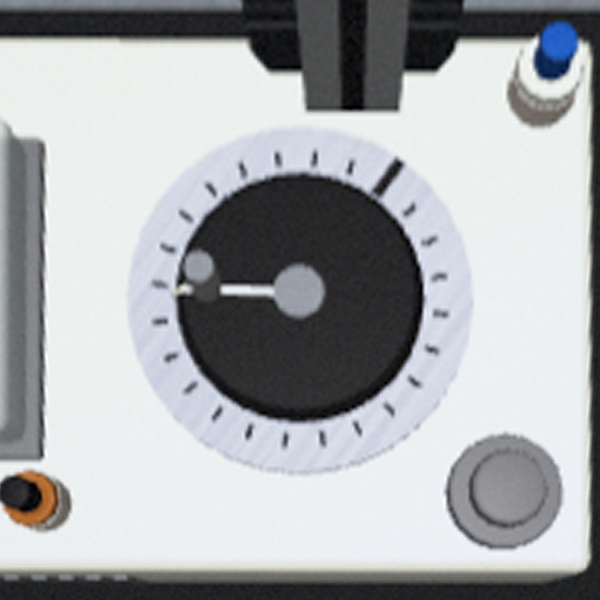

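```bash
cat >> h.py <<'E'
C=np.array([.597,.0685])
def pose(deg,gap,z=.120,rad=.036):
    th=np.radians(deg); u=np.array([np.cos(th),np.sin(th)]); t=np.array([u[1],-u[0]])
    return np.r_[C+rad*u-gap*t,z],(R.from_euler("z",th)*R.from_euler("x",np.pi)).as_rotvec()
E
python3 - <<'E'
from h import *
th0=87.5
for d in range(80,-60,-20):
    q=ik(*pose(d,.018)); print(d,None if q is None else np.round(q,2))
p,r=pose(th0,.036,.22); movep(p,r); p,_=pose(th0,.036); print(move_l(p,.12,until_force=4), get_state()["position"])
F0=get_state()["contact_force"]
p,_=pose(th0,.012); hit=move_l(p,.02,until_force=1.5); s=get_state()
print(hit,s["position"],pose(th0,0)[0]-s["position"],s["contact_force"]-F0,s["finger_gap"],s["clock"])
E
```

```text
80 [ 0.06  0.5  -0.23  0.84  0.    0.23]
60 [ 0.06  0.52 -0.19  0.86  0.    0.58]
40 [ 0.05  0.55 -0.15  0.88  0.    0.92]
20 [ 0.04  0.56 -0.12  0.89  0.    1.26]
0 [ 0.02  0.57 -0.1   0.9   0.    1.59]
-20 [-0.    0.58 -0.09  0.9   0.    1.92]
-40 [-0.02  0.57 -0.1   0.9   0.    2.25]
False [0.56342277 0.10596207 0.12098806]
True [0.58215871 0.10511391 0.11936855] [ 0.01641159 -0.00064817  0.00063145] [ 0.06932317  1.12038391 -0.17162233] 0.0015055526558761644 7.325
```

Run:
```python
from h import *
F0=get_state()["contact_force"]
for d in [80,68,56,44,32,20,8,-4,-14,-20]:
    p,r=pose(d,.017); move_l(p,.04,rot=r); s=get_state(); print(d,np.round(s["contact_force"]-F0,1),np.round(s["position"]-p,4)*1e3,round(s["clock"],2))
p,r=pose(-20,.035); move_l(p,.08); p,r=pose(-20,.06,.24); move_l(p,.2)
print(get_state()["clock"])
Tc=np.array(grab_frame("wrist")["T_tool_cam"])
f=cam("top"); cv2.imwrite("pics/t2.png",rect(f,C)[:,:,::-1])
f=cam("wrist"); save(f,"w2.png"); print(np.round(proj(f,[*C,.108])))
try: print(dialfit(f,C),np.round(angles(f,C),1))
except Exception as e: print(e)
```

```text
80 [-3.3  0.1 -0.4] [-1.4  0.2 -0.8] 7.61
68 [-3.2  1.3 -2.4] [-0.9  0.2 -0.7] 7.97
56 [-3.   0.8 -3.1] [-0.4  0.1 -0.5] 8.32
44 [-2.7  1.9 -1.6] [ 0.   0.1 -0.1] 8.68
32 [-2.4  2.7 -2.3] [0.3 0.1 0.2] 9.04
20 [-0.9  1.8 -1.1] [ 0.4 -0.   0.2] 9.4
8 [-0.8  2.9 -2.2] [ 0.4 -0.1  0.2] 9.76
-4 [ 0.   2.4 -2.7] [ 0.4 -0.1  0.2] 10.12
-14 [ 0.7  3.6 -1.6] [ 0.3 -0.1  0.3] 10.44
-20 [ 2.1  2.6 -1.8] [ 0.2 -0.1  0.2] 10.7
11.8417
[237. 256.]
(array([ 0.59471153, -0.03016169]), np.float64(0.3296554861123758), 0.3393351137638092) [270.   15.6 190.  339.  144.4  31.8]
```

View pics/w2.png

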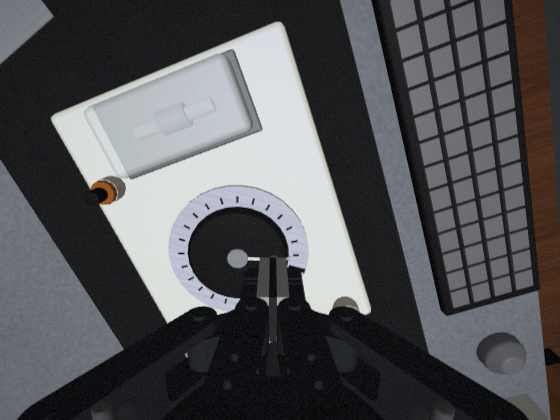

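Run:
```python
from h import *
rv=(R.from_euler("z",np.pi/2)*R.from_euler("x",np.pi)).as_rotvec()
movep([.535,.066,.33],rv); sleep(.3)
f=cam("wrist"); save(f,"w3.png"); ce,r,_=dialfit(f,C); print(ce,r,np.round(angles(f,ce),1),np.round(angles(f,C),1),get_state()["clock"])
cv2.imwrite("pics/r3.png",rect(f,C,half=.09)[:,:,::-1])
```

```text
[0.74939818 0.07194073] 0.44095312180644713 [255.5  16.   19.5 199.5  94.   21.7] [356.5  16.2 213.4 340.  177.5  40.8] 14.075
```

View pics/r3.png

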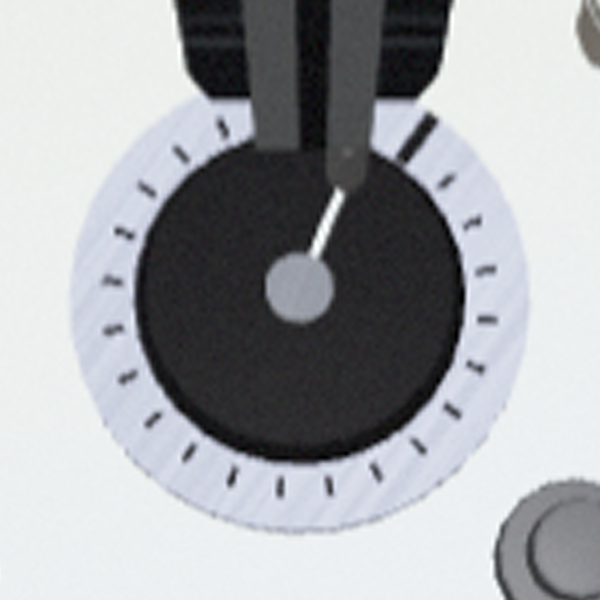

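Run:
```python
from h import *
p,r=pose(-20,.04,.22); movep(p,r); move_l(pose(-20,.036)[0],.12); 
F0=get_state()["contact_force"]
for d,g in [(-20,.018),(-27,.017),(-34.4,.017)]:
    p,r=pose(d,g); move_l(p,.03,rot=r); s=get_state(); print(d,np.round(s["contact_force"]-F0,1),np.round(s["position"]-p,4)*1e3)
move_l(pose(-34.4,.036)[0],.08); move_l(pose(-34.4,.045,.22)[0],.15)
rv=(R.from_euler("z",np.pi/2)*R.from_euler("x",np.pi)).as_rotvec()
movep([.52,.06,.37],rv); sleep(.3)
f=cam("wrist"); save(f,"w4.png"); print(np.round(angles(f,C),1),get_state()["clock"])
for n in ["index_tip","target_line","start_key_top"]:
    for r in tip_of("wrist",n)[:1]: print(n,round(r["score"],2),np.round(ray(f,r["centre"],H[n]),4))
cv2.imwrite("pics/r4.png",rect(f,C,half=.12)[:,:,::-1])
```

```text
-20 [ 0.4 -0.6 -0.7] [ 0.  -0.1  0. ]
-27 [ 2.1  3.5 -1.3] [0.4 0.8 0. ]
-34.4 [ 2.   2.4 -1.1] [0.2 0.3 0. ]
[351.   16.3 213.2 327.5 188.2  41. ] 21.6583
index_tip 0.96 [0.6335 0.0383 0.112 ]
target_line 0.71 [0.639 0.036 0.104]
start_key_top 0.6 [ 0.5215 -0.0156  0.11  ]
```

View pics/r4.png

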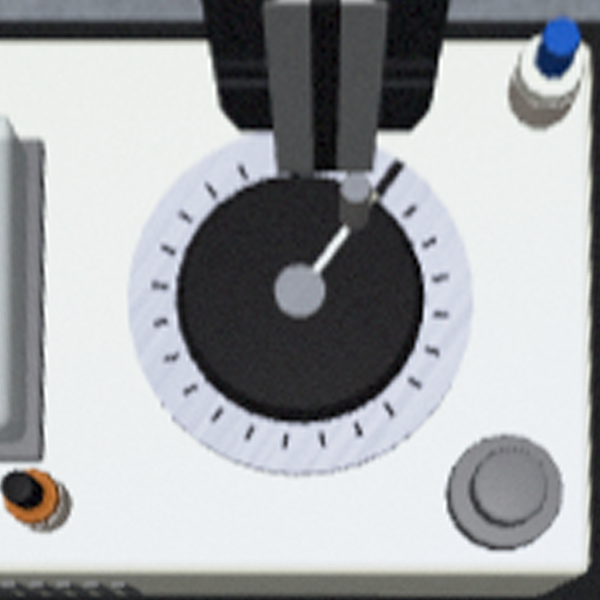

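Run:
```python
from h import *
rv=(R.from_euler("z",np.pi)*R.from_euler("x",np.pi)).as_rotvec()
movep([.62,.14,.25],rv); sleep(.3)
f=cam("wrist"); print(np.round(angles(f,C),1),get_state()["clock"],np.round(proj(f,[*C,.108])))
try: ce,r,_=dialfit(f,C); print(ce,r,np.round(angles(f,ce),1))
except Exception as e: print(e)
for n in ["index_tip","target_line","start_key_top"]:
    for r in tip_of("wrist",n)[:1]: print(n,round(r["score"],2),np.round(ray(f,r["centre"],H[n]),4))
cv2.imwrite("pics/r5.png",rect(f,C,half=.075)[:,:,::-1])
```

```text
[325.   87.3 207.4 325.5 200.5  55. ] 23.45 [299. 120.]
[0.59865637 0.06882727] 0.048619250995939466 [324.   87.  207.1 323.5 208.5  53. ]
index_tip 0.86 [0.639  0.0369 0.112 ]
target_line 0.73 [0.6411 0.038  0.104 ]
start_key_top 0.63 [ 0.5153 -0.0136  0.11  ]
```

View pics/r5.png

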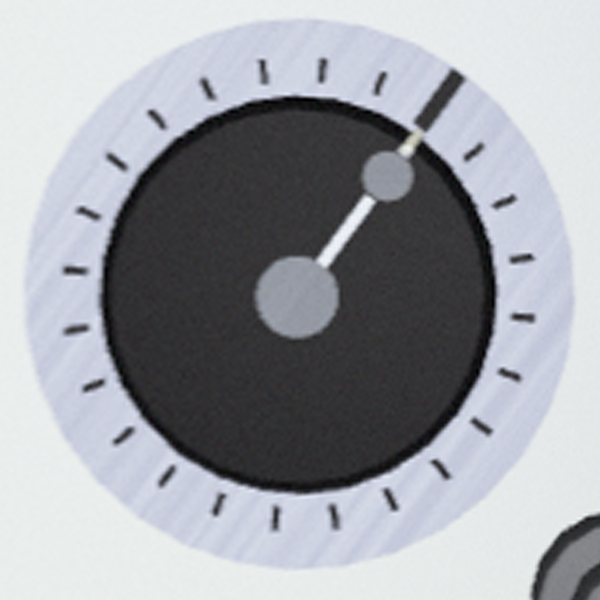

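Run:
```python
from h import *
rv=(R.from_euler("z",np.pi/2)*R.from_euler("x",np.pi)).as_rotvec()
K=[.520,-.0145]
movep([*K,.2],rv); move_l([*K,.145],.12); sleep(.2)
print(move_l([*K,.095],.02,until_force=2),get_state()["position"],get_state()["contact_force"])
z1=get_state()["position"][2]
print(move_l([*K,z1-.012],.02,until_force=14)); s=get_state(); print(s["position"],s["contact_force"])
sleep(.2); print(get_state()["position"],get_state()["contact_force"])
move_l([*K,.2],.1); rv2=(R.from_euler("z",np.pi)*R.from_euler("x",np.pi)).as_rotvec()
movep([.60,.10,.33],rv2); sleep(.3)
f=cam("wrist"); print(np.round(angles(f,C),1),get_state()["clock"]); save(f,"w6.png")
```

```text
True [ 0.51997136 -0.01448007  0.11944103] [ 0.30117839 -0.21539761  3.07264327]
True
[ 0.51999923 -0.01451292  0.11600127] [-1.79123175  0.06433582  7.97590871]
[ 0.5199719  -0.01449241  0.11596643] [-1.84970898  1.46663825  7.94955596]
[325.   92.  213.1 325.5 202.2  55. ] 30.0833
```

View pics/w6.png

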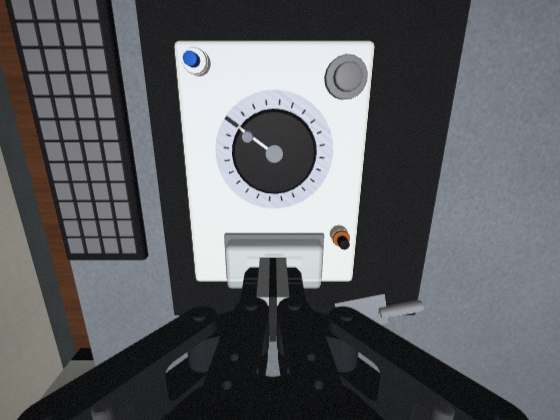

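Run:
```python
from h import *
rv=(R.from_euler("z",np.pi/2)*R.from_euler("x",np.pi)).as_rotvec()
K=[.520,-.0145]
movep([*K,.16],rv); move_l([*K,.127],.08); sleep(.2); F0=get_state()["contact_force"][2]
for z in np.arange(.126,.108,-.001):
    move_l([*K,z],.02); s=get_state(); F=s["contact_force"][2]-F0
    print(round(z,4),round(s["position"][2],4),round(F,2),np.round(s["wrist_torque"],2),round(s["clock"],1))
    if F>16: break
sleep(.15); print(get_state()["position"][2],get_state()["contact_force"][2]-F0)
move_l([*K,.2],.12); print(get_state()["clock"])
```

```text
0.126 0.1261 -0.8 [ 0.06  0.01 -0.02] 32.3
0.125 0.1249 -0.58 [-0.   -0.02  0.02] 32.6
0.124 0.1239 -0.41 [ 0.04  0.03 -0.02] 32.8
0.123 0.1229 -0.25 [-0.02 -0.01 -0.04] 33.1
0.122 0.1221 -0.01 [ 0.   -0.09 -0.03] 33.3
0.121 0.1211 1.84 [-0.07 -0.03  0.03] 33.6
0.12 0.1201 2.81 [ 0.05 -0.08  0.01] 33.8
0.119 0.1191 2.47 [ 0.03 -0.05 -0.01] 34.1
0.118 0.1181 2.63 [ 0.03 -0.05 -0.01] 34.3
0.117 0.1171 3.53 [-0.   -0.07  0.  ] 34.6
0.116 0.1161 4.38 [-0.04 -0.02  0.03] 34.8
0.115 0.1159 12.2 [ 0.1   0.51 -0.02] 35.1
0.114 0.1158 18.92 [ 0.15  1.05 -0.05] 35.3
0.1157895568585551 18.559235079725937
36.3417
```

Run:
```python
from h import *
movep([.60,.10,.33],(R.from_euler("z",np.pi)*R.from_euler("x",np.pi)).as_rotvec()); sleep(.3)
f=cam("wrist"); a=angles(f,C); print(np.round(a,1),get_state()["clock"],get_state()["contact_force"])
if abs(a[0]-a[3])<2.5: sign_off(); print("signed off")
```

```text
[325.   91.4 213.  325.5 201.9  55.1] 37.925 [ 1.22568149 -0.13078523  0.58510475]
the job is handed in; nothing more can be done
signed off
```

I set the dial to the long scale line, pressed the start key right down, released it, and handed the job in at about 38 s. `sign_off()` reports no verdict.

- **Dial:** I pushed the post clockwise with the closed fingertips in two passes, about 123° in all, then backed off and lifted clear. The force readings stayed around 4 N. The last wrist picture put the index at 325.5° and the long line at 325.0°, well inside the 4.5° allowed. One earlier view, with a finger partly covering the line, gave unusable angles (index 327.5°, line 351°). I then looked from the clear side, where the two lines meet.
- **Start key:** I pressed it twice, both times after the dial was set. The first press ended at about 8 N, which left it unclear whether the key had bottomed. The second showed contact at about 122 mm and a hard stop at 115.9 mm, which is the full 6 mm of travel. I didn't measure the release directly, but the second press met the key back at about its full height.
- **Loose items:** the vial, the pot and the spatula looked undisturbed in the picture after the first press. The other bottles and the can weren't in that view and weren't checked; the arm didn't work near them. The arm was clear of everything when I handed in.

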